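Show the tall bead rack to the webcam

ROBOT

A 7-joint arm with a two-finger parallel gripper is mounted at the origin on the work surface. World frame = base frame: x ahead of the robot, y to its left, z up, the work surface at z = 0. Lengths are in m, angles in rad, forces in N, time in s.
With the tool pointing down it reaches from about 0.4 to 0.85 m from the base axis. Payload 4.5 kg.
Tool frame: the origin (TCP) lies midway between the tips of the shut fingers; the grasp point (between the pads) lies 19 mm behind it; z points along the fingers, y is the line along which they close (so a half turn about z gives the same grasp; the last joint's range is limited). The gripper opens to 88 mm and grips with 3 to 60 N. Pads are 18 mm wide; open, the fingers measure 123 mm over their backs; the gripper's body (75 mm by 187 mm) begins 45 mm behind the grasp point.
Start: joints at [-1.287, 0.689, -0.195, 1.565, 0.157, 0.902, -0.215], TCP at [0.154, 0.606, 0.239] pointing down, gripper open.
Joint ranges: [-3.01, 3.01], [-0.46, 2.08], [-1.47, 1.51], [0.13, 2.56], [-1, 4.14], [0.04, 2.09], [-2.66, 2.66]. Speed limits (rad/s): [2.57, 2.57, 3.14, 3.14, 3.14, 3.14, 3.14].

INTERFACE

Orientations are given as a unit quaternion [x, y, z, w].
In Python, from plant import get_state, viewer, workorder gives the robot as it stands. The module is installed in compiled form; this text tells all that it offers.
- The arm moves only by the tool step_arm, never from a script. Its argument "motion" is a list of rows, each an object of numbers: "wx", "wy", "wz": the turn, a rotation vector about the tool's x, y, z each as a share of 180 degrees, from -1 to 1; "dx", "dy", "dz": the shift along the tool's x, y, z each as a share of 8 cm, from -1 to 1; "claw": the finger opening in mm, from 0 to 88.1. A call has 1 to 8 rows; each row is the pose to reach, as a shift and turn from the pose commanded when the call began, along the tool's axes at that moment, turning the shorter way round; what a row does not reach only later rows make up. A row lasts 1/10 s, in which the tool goes at most 50 mm and 8.59 degrees, less where a joint would pass 70% of its speed; a pose out of reach is approached as far as the arm can. A call with a number of a shift or a turn outside -1 to 1 is refused whole. A call with a gripper value outside its range is refused whole. The fingers move at their own pace and stop on an object; "force" is the grip in N (left out, the last holds). Time passes only in rows, so rows that repeat a pose let the fingers close. It gives the time, the measured TCP pose, the force, the opening and the grip force at its end, in the units of the state.
- get_state(): the state, without advancing time (a new reading comes with each control period).
- viewer.snapshot(name): name is "scene" or "top"; returns (picture, depth): 480x640x3 uint8, red, green, blue; 480x640 float32, m along the optical axis (not along the pixel's ray), 0 where there is no reading.
- viewer.calibration(name): a dict with "vfov" (degrees; the focal length in pixels is half the picture's height over the tangent of half this angle, whatever the lens; pixels are square), "cx", "cy" (the principal point, pixels), "dist_coeffs" ([k1, k2, p1, p2, k3] as OpenCV has them; the pictures are not rectified), "extrinsics" (4x4, takes a point from camera to world coordinates). Camera axes: x right, y down, z forward; pixel columns grow to the right and rows downward; lengths in m; the calibration is good to about 2 mm. A picture is of the moment at which its call begins. calibration takes no time and is no camera call.
- workorder.finish_job(): hands the job in; it is judged then, once.
The state is a dict: "clock": time; "q": joint angles; "qd": joint speeds; "joint_torque": joint torques, N m; "tool_pos": TCP position; "eef_rot": TCP orientation; "contact_force": force on the tool from outside, world axes, zero at the start; "moment": the same for the moment, N m; "opening": opening from 0.0 (shut) to 1.0 (fully open); "finger_force": force on a finger pad.
Only numpy, scipy, OpenCV 4.12 (cv2) and the standard library are available. Lean on these libraries where they do the work, as an engineer would, in place of code of your own. Each camera call takes 0.05 s, during which the arm holds its last target. There are 200 camera calls.

TASK

A buyer on a video call wants to see the taller of the two bead racks: take it up out of its groove in the stand on the freely spinning turntable and hold it in the air in front of the webcam, upright, one broad face square to the lens, the rack's middle level with the lens and straight ahead of it, 15 cm from the lens. Finish while still holding it there, quite still; nothing is put down or let go. Leave the short rack standing in its groove, do not touch the webcam or its stand, and do not disturb the money box, cash tin, desk bell or comb.

Things in the scene. Friction and masses are not known exactly. Their poses are not given: they have to be found in the camera images.
- rack_tall: The taller bead rack: a slim green wooden frame, 110 mm wide (its x), 14 mm thick (its y, square to the broad faces, which are alike) and 120 mm tall (its z, up), with six wires of wooden beads under a solid top bar 26 mm high; 0.07 to 0.14 kg. Stands upright, free to lift, in one of the two grooves of the stand. Origin: centre of its underside.
- rack_tall_mid (a point): The middle of the tall rack: 60 mm above its underside, centred in width and thickness; axes as the tall rack's.
- rack_short: The shorter bead rack, 110 mm wide (x), 14 mm thick (y), 85 mm tall (z), three wires of beads; upright in the other groove, parallel to the tall rack, 76 mm away. Origin: centre of its underside.
- stand (a point): Point on the turntable's axis at the level of the groove floors (43 mm above the shelf); turns with the turntable: its x runs along the grooves, z up. The stand, fixed on the disc, is a block 130 mm long (x) by 120 mm, top 68 mm above the shelf, with two straight grooves along x, open-ended, 17 mm wide, 25 mm deep, centred at y = +38 and -38 mm. Either rack may be in either groove.
- lens (a point): Middle of the front of the webcam's lens; the webcam looks level along -x of this frame; z up. Fixed during the run; the lens height differs from run to run, 0.18 to 0.24 m above the shelf.
- view (a point): The point straight ahead of the lens, 150 mm from it and at its height, where the tall rack's middle is to be; axes as the lens: x along the line of sight (towards the webcam), y level across it, z up.
- money_box: Bystander: round red clay money box, 92 mm diameter, 92 mm tall. Origin: centre of underside.
- cash_tin: Bystander: dented aluminium cash tin, 84 x 119 mm, 61 mm tall, with a wire grip up to 69 mm. Origin: centre of underside.
- desk_bell: Bystander: chrome desk bell, 80 mm diameter, 61 mm tall. Origin: centre of underside.
- horn_comb: Bystander: dark cow-horn comb lying flat, 130 x 53 mm, 7 mm thick. Origin: near its middle, on its underside.
- camera: The webcam's stand: round foot, 90 mm diameter, 12 mm high, with a 16 mm post; its centre lies 9.5 mm behind the lens front. On it the webcam: black body 85 mm wide, 32 mm high, reaching 38 mm back from the lens front. Origin: centre of the underside of the foot; -x is the way the webcam looks.
- turntable: Acacia disc, 240 mm diameter, its top 33 mm above the shelf, carrying the slotted stand, on a fixed foot. It spins freely about the vertical, without stops or drive. Origin: on its axis, centre of the disc's underside, 15 mm above the shelf; axes as the stand's.
Things that resemble listed ones, but are neither listed nor needed, are in the scene too. Leave any pink or purple look-alike of the rack_tall alone.

How it is judged:
By the outcome, as a careful person would: the job done as asked, in the order asked, and still so for the second after the job is handed in, while the arm keeps its last pose, push and grip.
It also fails if it takes over 43 s, if anything falls off the work surface, if the arm or the gripper's body presses on something with over 40 N, if the wrist force passes 120 N, or if a joint passes its speed limit or range.

## Working session

There is one attempt and no reset: what is moved stays moved. The work goes in short steps, Python scripts to look and compute and a tool call to move; the robot and the scene stay as the last step left them, time stands still between calls to the robot, and variables do not carry over. Pictures are saved under pics/ and viewed, at most 10 in all, crops included, and the job is handed in when it is done.

Besides the shell and the picture viewer there is one more tool, called after "Call:" as name(argument=value, ...) on one line, values as JSON. step_arm: Moves the arm, as the interface text tells. Shift numbers are shares of 8 cm and turn numbers shares of 180 degrees, none past 1 either way. Its arguments: {"type":"object","properties":{"motion":{"type":"array","items":{"type":"object","properties":{"wx":{"type":"number","minimum":-1,"maximum":1},"wy":{"type":"number","minimum":-1,"maximum":1},"wz":{"type":"number","minimum":-1,"maximum":1},"dx":{"type":"number","minimum":-1,"maximum":1},"dy":{"type":"number","minimum":-1,"maximum":1},"dz":{"type":"number","minimum":-1,"maximum":1},"claw":{"type":"number"}}}},"force":{"type":"number"}},"required":["motion"]}

```bash
mkdir -p pics; cat > h.py <<'E'
import numpy as np, cv2
from plant import get_state, viewer, workorder
from scipy.spatial.transform import Rotation as R
def snap(n,tag):
    p,d=viewer.snapshot(n); cv2.imwrite(f'pics/{tag}.png',p[:,:,::-1]); np.savez(f'{tag}.npz',p=p,d=d); return p,d
def cal(n):
    c=viewer.calibration(n); f=240/np.tan(np.radians(c['vfov'])/2)
    return np.array([[f,0,c['cx']],[0,f,c['cy']],[0,0,1]]),np.array(c['dist_coeffs'],float),np.array(c['extrinsics'])
def world(n,uv,z):
    K,D,E=cal(n); uv=np.array(uv,float).reshape(-1,1,2)
    q=cv2.undistortPoints(uv,K,D)[:,0]; z=np.asarray(z,float).reshape(-1,1)
    return (np.c_[q*z,z])@E[:3,:3].T+E[:3,3]
def plane(n,uv,h):
    K,D,E=cal(n); q=cv2.undistortPoints(np.array(uv,float).reshape(-1,1,2),K,D)[:,0]
    r=np.c_[q,np.ones(len(q))]@E[:3,:3].T
    return E[:3,3]+r*((h-E[2,3])/r[:,2])[:,None]
def cloud(n,d):
    v,u=np.nonzero(d>0); return u,v,world(n,np.c_[u,v],d[v,u])
def delta(pos,rot):
    "shares to target from current"
    s=get_state(); r0=R.from_quat(s['eef_rot']); 
    return np.round(r0.inv().apply(np.array(pos)-s['tool_pos'])/.08,3), np.round((r0.inv()*rot).as_rotvec()/np.pi,4)
E
python3 - <<'E'
from h import *
np.set_printoptions(precision=4,suppress=True)
for n in('scene','top'):
    snap(n,n+'0'); K,D,E=cal(n); print(n,K[0,0],D,E)
s=get_state(); print(s)
E
```

```text
scene 451.6214794176346 [-0.1002  0.      0.      0.      0.    ] [[ 0.7324  0.4233 -0.5333  1.2274]
 [ 0.6809 -0.4567  0.5726 -0.6897]
 [-0.0012 -0.7825 -0.6226  0.8907]
 [ 0.      0.      0.      1.    ]]
top 624.5331878926469 [-0.2033  0.      0.      0.      0.    ] [[-0.0637 -0.9726  0.2238  0.2466]
 [-0.998   0.0609 -0.0191  0.0112]
 [ 0.005  -0.2245 -0.9745  1.5068]
 [ 0.      0.      0.      1.    ]]
{'clock': 0.1, 'q': array([-1.2872,  0.6899, -0.1945,  1.5662,  0.1573,  0.9025, -0.2151]), 'qd': array([-0.0001, -0.0015,  0.0019, -0.0015, -0.001 , -0.0011, -0.0002]), 'joint_torque': array([ -0.0026, -52.8501,  -1.2714, -15.3837,  -0.0526,   0.002 ,
         0.    ]), 'tool_pos': array([0.1544, 0.605 , 0.238 ]), 'eef_rot': array([ 0.1246,  0.9922, -0.0008, -0.0001]), 'contact_force': array([ 0.8838, -0.4338,  0.0837]), 'moment': array([-0.0023, -0.0429,  0.0332]), 'finger_force': 0.0, 'opening': 0.9984248536349875}
```

View pics/scene0.png

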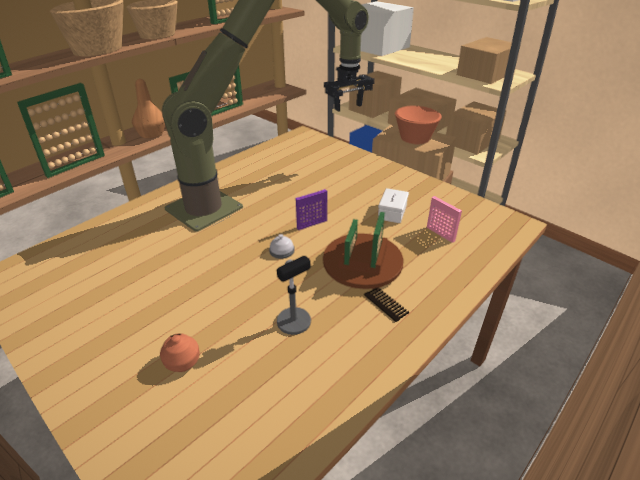

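View pics/top0.png

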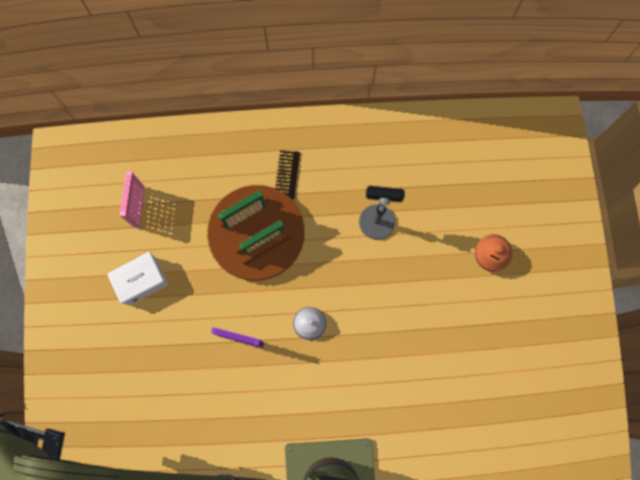

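```bash
python3 - <<'E'
from h import *
np.set_printoptions(precision=4,suppress=True)
C={}
for n in('scene','top'):
    z=np.load(n+'0.npz'); C[n]=(z['p'],z['d'])
def crop(n,x,y,w,h): return cv2.resize(C[n][0][y:y+h,x:x+w,::-1],(390,290),interpolation=cv2.INTER_CUBIC)
a=np.vstack([np.hstack([crop('scene',315,205,108,80),crop('scene',255,250,108,80)]),np.hstack([crop('top',200,180,108,80),crop('top',340,170,108,80)])])
cv2.imwrite('pics/crops.png',a)
for n in('scene','top'):
    p,d=C[n]; u,v,P=cloud(n,d); c=p[v,u].astype(int)
    roi=(P[:,2]>0.045)&(P[:,0]>.3)&(P[:,0]<.9)&(P[:,1]>-.3)&(P[:,1]<.4)
    g=roi&(c[:,1]>c[:,0]*1.15)&(c[:,1]>c[:,2]*1.15)
    print(n,'green',g.sum(),P[g].min(0),P[g].max(0))
    for zr in((.1,.14),(.14,.17)):
        m=g&(P[:,2]>zr[0])&(P[:,2]<zr[1]); print(zr,m.sum(),np.median(P[m],0) if m.any() else '')
        if zr[0]==.14 and m.sum()>10:
            q=P[m][:,:2]; w,V=np.linalg.eigh(np.cov(q.T)); print('dir',V[:,1],np.degrees(np.arctan2(V[1,1],V[0,1])), 'ext',np.ptp(q@V,axis=0))
    k=roi&(c.sum(1)<120)&(P[:,2]>.15)&(u>(260 if n=='scene' else 355))&(u<(320 if n=='scene' else 415))
    print('cam',k.sum(),P[k].min(0),P[k].max(0),np.median(P[k],0))
    q=P[k][:,:2]; w,V=np.linalg.eigh(np.cov(q.T)); print('dir',np.degrees(np.arctan2(V[1,1],V[0,1])),np.ptp(q@V,axis=0))
# foot and bystanders
print('foot edges top',plane('top',[(378,222),(360,222),(397,222)],.012))
print('tt',plane('top',[(256,233),(208,233),(304,233)],.033))
print('bell,tin,purple,comb,box,pink',plane('top',[(310,323),(137,278),(237,338),(288,174),(494,253),(132,200)],.06))
E
```

```text
scene green 508 [0.5539 0.073  0.0461] [0.6795 0.2142 0.1647]
(0.1, 0.14) 220 [0.603  0.1162 0.1244]
(0.14, 0.17) 150 [0.653  0.1547 0.16  ]
dir [-0.4684  0.8835] 117.93108106419878 ext [0.0129 0.1137]
cam 450 [ 0.6244 -0.2006  0.1877] [ 0.6614 -0.1197  0.2156] [ 0.6483 -0.165   0.2075]
dir 78.69373773668413 [0.0297 0.0825]
top green 822 [0.5497 0.0731 0.0482] [0.6732 0.2146 0.1719]
(0.1, 0.14) 400 [0.5822 0.1209 0.1267]
(0.14, 0.17) 377 [0.6416 0.1639 0.1616]
dir [-0.4657  0.8849] 117.75733446739677 ext [0.0167 0.1086]
cam 352 [ 0.6177 -0.1954  0.1997] [ 0.6518 -0.1177  0.2204] [ 0.6343 -0.1582  0.2124]
dir 80.83092505271006 [0.0253 0.0766]
foot edges top [[ 0.6216 -0.1589  0.012 ]
 [ 0.6244 -0.1143  0.012 ]
 [ 0.6187 -0.2061  0.012 ]]
tt [[0.6074 0.1418 0.033 ]
 [0.6148 0.2594 0.033 ]
 [0.6001 0.0253 0.033 ]]
bell,tin,purple,comb,box,pink [[ 0.3791  0.0236  0.06  ]
 [ 0.5086  0.4296  0.06  ]
 [ 0.3543  0.1943  0.06  ]
 [ 0.7439  0.0557  0.06  ]
 [ 0.5159 -0.4276  0.06  ]
 [ 0.7036  0.4431  0.06  ]]
```

View pics/crops.png

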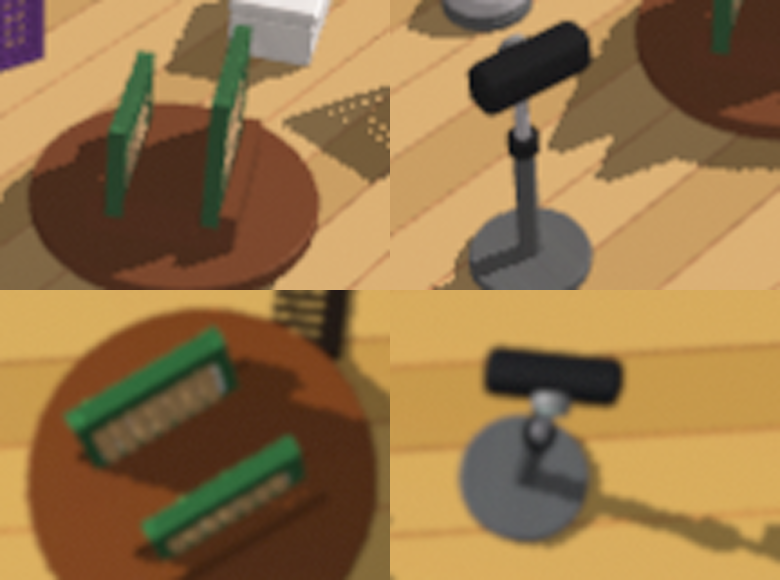

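Candidates: the green racks in scene (378,240)/top (243,210) and scene (351,242)/top (262,238), plus the purple rack at top (237,338) and the pink one at top (132,200). The first one fits: it is green, on the stand, and its top is at z≈0.163 (43+120 mm). The crop confirms it is the taller of the green pair. The webcam's silver lens (top crop, about (550,400)) faces the robot side.

```bash
cat >> h.py <<'E'
def ray(n,uv):
    K,D,E=cal(n); q=cv2.undistortPoints(np.array(uv,float).reshape(-1,1,2),K,D)[0,0]
    r=E[:3,:3]@np.r_[q,1]; return E[:3,3],r/np.linalg.norm(r)
def tri(a,b):
    (o1,r1),(o2,r2)=ray('scene',a),ray('top',b)
    t=np.linalg.lstsq(np.c_[r1,-r2],o2-o1,rcond=None)[0]
    p,q=o1+t[0]*r1,o2+t[1]*r2; return (p+q)/2,np.linalg.norm(p-q)
E
python3 - <<'E'
from h import *
np.set_printoptions(precision=4,suppress=True)
M={}
for n,(x0,x1,y0,y1) in dict(scene=(270,318,250,284),top=(360,410,180,207)).items():
    p=np.load(n+'0.npz')['p'].astype(int); m=np.zeros((480,640),np.uint8); m[y0:y1,x0:x1]=(p[y0:y1,x0:x1].sum(2)<130)
    k,l,st,ce=cv2.connectedComponentsWithStats(m); i=1+st[1:,4].argmax(); pts=np.argwhere(l==i)[:,::-1].astype(np.float32)
    c=pts.mean(0); w,V=np.linalg.eigh(np.cov(pts.T)); a=V[:,1]*np.sign(V[0,1]); s=(pts-c)@a
    print(n,c,a,s.min(),s.max(),cv2.minAreaRect(pts)); M[n]=(c,a)
cen,g=tri(M['scene'][0],M['top'][0]); print('body centre',cen,g)
# axis: intersection of the two view planes, and horizontal axis from each alone
N=[]
for n in M:
    c,a=M[n]; r1,r2=ray(n,c-15*a)[1],ray(n,c+15*a)[1]; nn=np.cross(r1,r2); N.append(nn)
    h=np.cross(nn,[0,0,1]); print(n,'axis yaw',np.degrees(np.arctan2(h[1],h[0]))%180)
h=np.cross(*N); print('axis',h/np.linalg.norm(h))
# foot ellipse in top
p=np.load('top0.npz')['p'].astype(int); m=np.zeros((480,640),np.uint8); s=p.max(2)-p.min(2)
m[200:245,355:402]=((s<25)&(p.sum(2)<420))[200:245,355:402]
k,l,st,ce=cv2.connectedComponentsWithStats(m); i=1+st[1:,4].argmax(); cn=max(cv2.findContours((l==i).astype(np.uint8),0,1)[0],key=len)
cp=cn[:,0].astype(float); W=plane('top',cp[cp[:,1]>212],.010)[:,:2]
A=np.c_[2*W,np.ones(len(W))]; x=np.linalg.lstsq(A,(W**2).sum(1),rcond=None)[0]; print('foot',x[:2],'r',np.sqrt(x[2]+x[0]**2+x[1]**2))
# rack top face
for n in('top','scene'):
    z=np.load(n+'0.npz'); u,v,P=cloud(n,z['d']); c=z['p'][v,u].astype(int)
    g=(c[:,1]>c[:,0]*1.15)&(c[:,1]>c[:,2]*1.15)&(abs(P[:,0]-.61)<.1)&(abs(P[:,1]-.145)<.1)&(P[:,2]>.155)
    W=P[g]; b,sz,an=cv2.minAreaRect(W[:,:2].astype(np.float32)); print(n,'rack top',b,sz,an,g.sum(),np.median(W[:,2]))
print(plane('top',np.array([(65,415),(220,328),(235,350),(80,437)])/[3.61,3.625]+[200,180-80],.163))
E
```

```text
scene [292.9718 268.3232] [ 0.9002 -0.4355] -16.849881236165267 17.617662941111117 ((293.20001220703125, 267.9000549316406), (14.310833930969238, 34.435447692871094), 63.43495178222656)
top [385.1075 193.3737] [0.9957 0.0925] -18.06439870045565 17.966211289144944 ((385.0286865234375, 193.68443298339844), (36.03322219848633, 11.316967964172363), 5.194429397583008)
body centre [ 0.6395 -0.1586  0.1965] 0.0010792045548985746
scene axis yaw 80.10337727397537
top axis yaw 81.07493136485354
axis [ 0.1593  0.9871 -0.0132]
foot [ 0.6237 -0.1563] r 0.042074364687676474
top rack top (0.6435712575912476, 0.1642458140850067) (0.016567738726735115, 0.10855317115783691) 27.67475128173828 319 0.16233747632836448
scene rack top (0.6469632387161255, 0.16546383500099182) (0.012738188728690147, 0.11361288279294968) 28.36224365234375 113 0.1605667078736014
[[0.6236 0.214  0.163 ]
 [0.6733 0.1154 0.163 ]
 [0.6585 0.1066 0.163 ]
 [0.6089 0.205  0.163 ]]
```

Call:
step_arm(motion=[{"dx": -0.2,"dy": -0.1,"wz": 0.045,"claw": 60},{"dx": -0.4,"dy": -0.2,"wz": 0.09,"claw": 60},{"dx": -0.6,"dy": -0.3,"wz": 0.135,"claw": 60},{"dx": -0.8,"dy": -0.4,"wz": 0.18,"claw": 60},{"dx": -0.9,"dy": -0.5,"wz": 0.225,"claw": 60},{"dx": -1,"dy": -0.53,"wz": 0.265,"claw": 60},{"dx": -1,"dy": -0.53,"wz": 0.265,"claw": 60}])

```text
$.motion[0]: bad value
```

```bash
python3 - <<'E'
from h import *
y=np.radians(28); r=R.from_matrix(np.c_[[-np.sin(y),np.cos(y),0],[np.cos(y),np.sin(y),0],[0,0,-1]])
print(delta([.643,.162,.245],r)); s=get_state(); print(s['tool_pos'],s['eef_rot'],s['q'])
E
```

```text
(array([-7.287, -3.857, -0.08 ]), array([-5.000e-04,  2.000e-04,  2.649e-01]))
[0.15439842 0.60504522 0.23800248] [ 1.24551388e-01  9.92212819e-01 -8.19477963e-04 -5.19078191e-05] [-1.28720886  0.68988617 -0.19451055  1.5662258   0.15726505  0.90250899
 -0.21510952]
```

Call:
step_arm(motion=[{"dx": -0.2,"dy": -0.1,"dz": 0,"wx": 0,"wy": 0,"wz": 0.045,"claw": 60},{"dx": -0.4,"dy": -0.2,"dz": 0,"wx": 0,"wy": 0,"wz": 0.09,"claw": 60},{"dx": -0.6,"dy": -0.3,"dz": 0,"wx": 0,"wy": 0,"wz": 0.135,"claw": 60},{"dx": -0.8,"dy": -0.4,"dz": 0,"wx": 0,"wy": 0,"wz": 0.18,"claw": 60},{"dx": -0.9,"dy": -0.5,"dz": 0,"wx": 0,"wy": 0,"wz": 0.225,"claw": 60},{"dx": -1,"dy": -0.53,"dz": 0,"wx": 0,"wy": 0,"wz": 0.265,"claw": 60},{"dx": -1,"dy": -0.53,"dz": 0,"wx": 0,"wy": 0,"wz": 0.265,"claw": 60}])

```text
clock: 0.8
tool_pos: [0.2228, 0.5437, 0.2385]
eef_rot: [0.516, 0.856, -0.0, 0.001]
contact_force: [-0.2, 0.6, -0.1]
opening: 0.682
finger_force: 0.0
```

Call:
step_arm(motion=[{"dx": -0.48,"dy": 0.17,"dz": 0,"wx": 0,"wy": 0,"wz": 0,"claw": 60},{"dx": -0.96,"dy": 0.34,"dz": 0,"wx": 0,"wy": 0,"wz": 0,"claw": 60}])

```text
clock: 1.0
tool_pos: [0.2804, 0.4904, 0.2384]
eef_rot: [0.512, 0.859, 0.0, -0.001]
contact_force: [1.5, -1.2, -0.1]
opening: 0.683
finger_force: 0.0
```

Call:
step_arm(motion=[{"dx": -0.48,"dy": 0.17,"dz": 0,"wx": 0,"wy": 0,"wz": 0,"claw": 60},{"dx": -0.96,"dy": 0.34,"dz": 0,"wx": 0,"wy": 0,"wz": 0,"claw": 60}])

```text
clock: 1.2
tool_pos: [0.342, 0.4341, 0.2386]
eef_rot: [0.513, 0.858, -0.0, -0.0]
contact_force: [1.1, 0.4, -0.5]
opening: 0.684
finger_force: 0.0
```

Call:
step_arm(motion=[{"dx": -0.48,"dy": 0.17,"dz": 0,"wx": 0,"wy": 0,"wz": 0,"claw": 60},{"dx": -0.96,"dy": 0.34,"dz": 0,"wx": 0,"wy": 0,"wz": 0,"claw": 60}])

```text
clock: 1.4
tool_pos: [0.4023, 0.3791, 0.2386]
eef_rot: [0.513, 0.858, 0.0, -0.0]
contact_force: [0.8, -0.9, 0.5]
opening: 0.678
finger_force: 0.0
```

Call:
step_arm(motion=[{"dx": -0.48,"dy": 0.17,"dz": 0,"wx": 0,"wy": 0,"wz": 0,"claw": 60},{"dx": -0.96,"dy": 0.34,"dz": 0,"wx": 0,"wy": 0,"wz": 0,"claw": 60}])

```text
clock: 1.6
tool_pos: [0.4624, 0.3241, 0.2386]
eef_rot: [0.513, 0.858, 0.0, -0.0]
contact_force: [0.4, -0.2, -0.6]
opening: 0.681
finger_force: 0.0
```

Call:
step_arm(motion=[{"dx": -0.48,"dy": 0.17,"dz": 0,"wx": 0,"wy": 0,"wz": 0,"claw": 60},{"dx": -0.96,"dy": 0.34,"dz": 0,"wx": 0,"wy": 0,"wz": 0,"claw": 60},{"dx": -0.96,"dy": 0.34,"dz": 0,"wx": 0,"wy": 0,"wz": 0,"claw": 60}])

```text
clock: 1.9
tool_pos: [0.5267, 0.2635, 0.2385]
eef_rot: [0.518, 0.855, -0.001, 0.002]
contact_force: [0.2, -0.2, 0.1]
opening: 0.681
finger_force: 0.0
```

Call:
step_arm(motion=[{"dx": -0.45,"dy": 0.17,"dz": 0,"wx": 0,"wy": 0,"wz": 0,"claw": 60},{"dx": -0.9,"dy": 0.34,"dz": 0,"wx": 0,"wy": 0,"wz": 0,"claw": 60}])

```text
clock: 2.1
tool_pos: [0.5792, 0.2205, 0.2385]
eef_rot: [0.512, 0.859, 0.0, -0.001]
contact_force: [0.7, -0.6, -0.4]
opening: 0.683
finger_force: 0.0
```

Call:
step_arm(motion=[{"dx": -0.45,"dy": 0.17,"dz": 0,"wx": 0,"wy": 0,"wz": 0,"claw": 60},{"dx": -0.9,"dy": 0.34,"dz": 0,"wx": 0,"wy": 0,"wz": 0,"claw": 60},{"dx": -0.9,"dy": 0.34,"dz": 0,"wx": 0,"wy": 0,"wz": 0,"claw": 60},{"dx": -0.9,"dy": 0.34,"dz": 0,"wx": 0,"wy": 0,"wz": 0,"claw": 60}])

```text
clock: 2.5
tool_pos: [0.6372, 0.1682, 0.2381]
eef_rot: [0.515, 0.857, -0.0, -0.001]
contact_force: [-0.3, -0.1, 0.7]
opening: 0.681
finger_force: 0.0
```

```bash
python3 - <<'E'
from h import *
y=np.radians(28); r=R.from_matrix(np.c_[[-np.sin(y),np.cos(y),0],[np.cos(y),np.sin(y),0],[0,0,-1]])
print(delta([.643,.162,.132],r)); s=get_state(); print(s['tool_pos'],s['q'])
p,d=snap('scene','s1'); q,_=snap('top','t1')
f=lambda a,x,y:cv2.resize(a[y:y+120,x:x+160,::-1],(400,300),interpolation=cv2.INTER_CUBIC)
cv2.imwrite('pics/c1.png',np.hstack([f(p,300,160),f(q,180,150)]))
E
```

```text
(array([-0.104,  0.028,  1.326]), array([-0.0002, -0.0004,  0.0003]))
[0.63720783 0.16824488 0.23808209] [-0.3126408   0.7341282  -0.02863046  1.45764368  0.02228401  0.9510148
  0.14278725]
```

View pics/c1.png

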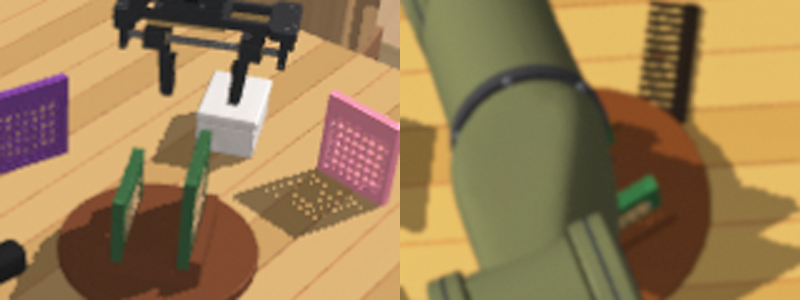

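The picture shows the open fingers (crop (165,85) and (237,95)) on either side of the tall rack's top edge (about (205,145)). The turntable hasn't moved.

Call:
step_arm(motion=[{"dx": -0.1,"dy": 0.03,"dz": 0.3,"wx": 0,"wy": 0,"wz": 0,"claw": 60},{"dx": -0.1,"dy": 0.03,"dz": 0.6,"wx": 0,"wy": 0,"wz": 0,"claw": 60},{"dx": -0.1,"dy": 0.03,"dz": 0.9,"wx": 0,"wy": 0,"wz": 0,"claw": 60},{"dx": -0.1,"dy": 0.03,"dz": 1,"wx": 0,"wy": 0,"wz": 0,"claw": 60},{"dx": -0.1,"dy": 0.03,"dz": 1,"wx": 0,"wy": 0,"wz": 0,"claw": 60}])

```text
clock: 3.1
tool_pos: [0.6418, 0.1634, 0.1578]
eef_rot: [0.514, 0.858, -0.001, -0.001]
contact_force: [-0.1, -0.4, 0.3]
opening: 0.679
finger_force: 0.0
```

Call:
step_arm(motion=[{"dx": 0,"dy": 0,"dz": 0.1,"wx": 0,"wy": 0,"wz": 0,"claw": 60},{"dx": 0,"dy": 0,"dz": 0.2,"wx": 0,"wy": 0,"wz": 0,"claw": 60},{"dx": 0,"dy": 0,"dz": 0.32,"wx": 0,"wy": 0,"wz": 0,"claw": 60},{"dx": 0,"dy": 0,"dz": 0.32,"wx": 0,"wy": 0,"wz": 0,"claw": 60},{"dx": 0,"dy": 0,"dz": 0.32,"wx": 0,"wy": 0,"wz": 0,"claw": 60}])

```text
clock: 3.6
tool_pos: [0.6432, 0.1619, 0.1329]
eef_rot: [0.515, 0.857, -0.0, -0.0]
contact_force: [-0.8, -0.9, -0.5]
opening: 0.678
finger_force: 0.0
```

```bash
python3 - <<'E'
from h import *
p,d=snap('scene','s2'); s=get_state(); print(s['tool_pos'],s['contact_force'])
cv2.imwrite('pics/c2.png',cv2.resize(p[190:290,320:440,::-1],(720,600),interpolation=cv2.INTER_CUBIC))
E
```

```text
[0.64348018 0.161925   0.13321772] [ 0.03129332  0.2218917  -0.04706039]
```

View pics/c2.png

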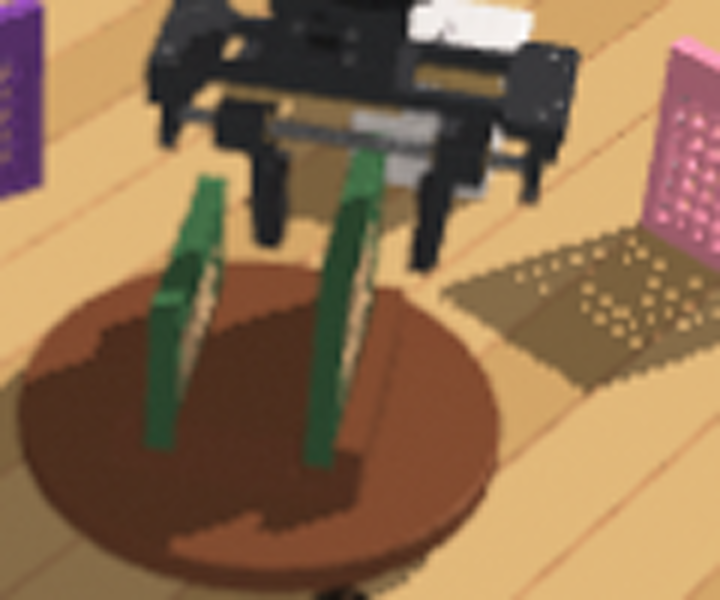

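The tall rack's top bar (360,190) sits midway between the fingers (265,240) and (430,260), so I'll close on it.

Call:
step_arm(motion=[{"dx": 0,"dy": 0,"dz": 0,"wx": 0,"wy": 0,"wz": 0,"claw": 30},{"dx": 0,"dy": 0,"dz": 0,"wx": 0,"wy": 0,"wz": 0,"claw": 24},{"dx": 0,"dy": 0,"dz": 0,"wx": 0,"wy": 0,"wz": 0,"claw": 18},{"dx": 0,"dy": 0,"dz": 0,"wx": 0,"wy": 0,"wz": 0,"claw": 14},{"dx": 0,"dy": 0,"dz": 0,"wx": 0,"wy": 0,"wz": 0,"claw": 8},{"dx": 0,"dy": 0,"dz": 0,"wx": 0,"wy": 0,"wz": 0,"claw": 4},{"dx": 0,"dy": 0,"dz": 0,"wx": 0,"wy": 0,"wz": 0,"claw": 4},{"dx": 0,"dy": 0,"dz": 0,"wx": 0,"wy": 0,"wz": 0,"claw": 4}], force=25)

```text
clock: 4.45
tool_pos: [0.6433, 0.162, 0.1331]
eef_rot: [0.515, 0.857, 0.0, -0.0]
contact_force: [-0.0, -0.2, 0.4]
opening: 0.154
finger_force: 25.0
```

Call:
step_arm(motion=[{"dx": 0,"dy": 0,"dz": -0.1,"wx": 0,"wy": 0,"wz": 0,"claw": 4},{"dx": 0,"dy": 0,"dz": -0.2,"wx": 0,"wy": 0,"wz": 0,"claw": 4},{"dx": 0,"dy": 0,"dz": -0.3,"wx": 0,"wy": 0,"wz": 0,"claw": 4},{"dx": 0,"dy": 0,"dz": -0.4,"wx": 0,"wy": 0,"wz": 0,"claw": 4},{"dx": 0,"dy": 0,"dz": -0.55,"wx": 0,"wy": 0,"wz": 0,"claw": 4},{"dx": 0,"dy": 0,"dz": -0.7,"wx": 0,"wy": 0,"wz": 0,"claw": 4},{"dx": 0,"dy": 0,"dz": -0.85,"wx": 0,"wy": 0,"wz": 0,"claw": 4},{"dx": 0,"dy": 0,"dz": -1,"wx": 0,"wy": 0,"wz": 0,"claw": 4}])

```text
clock: 5.25
tool_pos: [0.6434, 0.162, 0.2144]
eef_rot: [0.515, 0.857, 0.0, 0.0]
contact_force: [0.2, 1.4, -0.7]
opening: 0.159
finger_force: 25.0
```

Call:
step_arm(motion=[{"dx": 0,"dy": 0,"dz": -0.2,"wx": 0,"wy": 0,"wz": 0,"claw": 4},{"dx": 0,"dy": 0,"dz": -0.4,"wx": 0,"wy": 0,"wz": 0,"claw": 4},{"dx": 0,"dy": 0,"dz": -0.5,"wx": 0,"wy": 0,"wz": 0,"claw": 4},{"dx": 0,"dy": 0,"dz": -0.55,"wx": 0,"wy": 0,"wz": 0,"claw": 4},{"dx": 0,"dy": 0,"dz": -0.55,"wx": 0,"wy": 0,"wz": 0,"claw": 4},{"dx": 0,"dy": 0,"dz": -0.55,"wx": 0,"wy": 0,"wz": 0,"claw": 4}])

```text
clock: 5.85
tool_pos: [0.6429, 0.1618, 0.2564]
eef_rot: [0.515, 0.857, -0.0, -0.0]
contact_force: [0.3, 0.3, -2.2]
opening: 0.153
finger_force: 25.0
```

```bash
python3 - <<'E'
from h import *
p,d=snap('scene','s3'); s=get_state(); print(s['tool_pos'],s['opening'],s['q'])
cv2.imwrite('pics/c3.png',cv2.resize(p[150:290,320:460,::-1],(600,600),interpolation=cv2.INTER_CUBIC))
E
```

```text
[0.64280189 0.16183742 0.25625181] 0.15113223202061338 [-0.30203435  0.72183369 -0.02730984  1.42244408  0.02130533  0.99925109
  0.15452311]
```

View pics/c3.png

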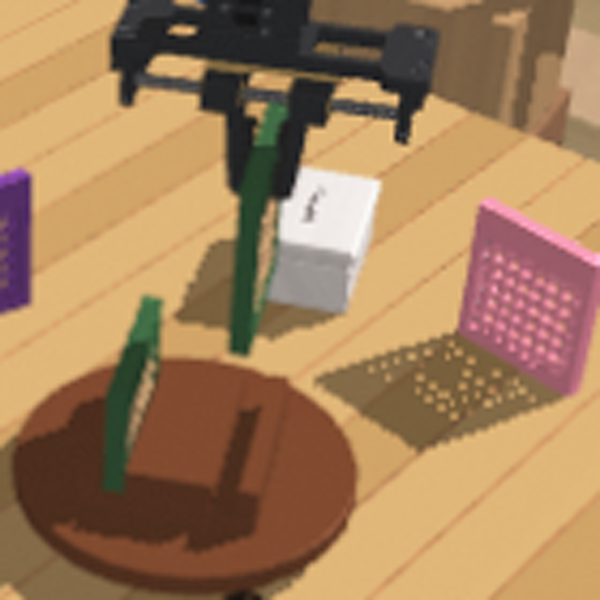

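The tall rack is up at (255,230) and clear of the stand. The short rack is still standing at (130,395), the turntable hasn't turned. Next I carry it to the view point.

Call:
step_arm(motion=[{"dx": -0.06,"dy": -0.1,"dz": 0,"wx": 0,"wy": 0,"wz": 0,"claw": 4},{"dx": -0.16,"dy": -0.27,"dz": 0,"wx": 0,"wy": 0,"wz": 0,"claw": 4},{"dx": -0.28,"dy": -0.46,"dz": 0,"wx": 0,"wy": 0,"wz": 0,"claw": 4},{"dx": -0.42,"dy": -0.69,"dz": 0,"wx": 0,"wy": 0,"wz": 0,"claw": 4},{"dx": -0.55,"dy": -0.92,"dz": 0,"wx": 0,"wy": 0,"wz": 0,"claw": 4}])

```text
clock: 6.4
tool_pos: [0.5979, 0.087, 0.2567]
eef_rot: [0.515, 0.857, -0.001, -0.0]
contact_force: [-0.0, -0.5, -0.6]
opening: 0.16
finger_force: 25.0
```

Call:
step_arm(motion=[{"dx": -0.14,"dy": -0.23,"dz": 0,"wx": 0,"wy": 0,"wz": 0,"claw": 4},{"dx": -0.28,"dy": -0.46,"dz": 0,"wx": 0,"wy": 0,"wz": 0,"claw": 4},{"dx": -0.42,"dy": -0.69,"dz": 0,"wx": 0,"wy": 0,"wz": 0,"claw": 4},{"dx": -0.55,"dy": -0.92,"dz": 0,"wx": 0,"wy": 0,"wz": 0,"claw": 4}])

```text
clock: 6.8
tool_pos: [0.5535, 0.0136, 0.2568]
eef_rot: [0.515, 0.857, -0.0, -0.0]
contact_force: [0.2, 0.1, -1.4]
opening: 0.157
finger_force: 25.0
```

Call:
step_arm(motion=[{"dx": -0.14,"dy": -0.23,"dz": 0,"wx": 0,"wy": 0,"wz": 0,"claw": 4},{"dx": -0.28,"dy": -0.46,"dz": 0,"wx": 0,"wy": 0,"wz": 0,"claw": 4},{"dx": -0.42,"dy": -0.69,"dz": 0,"wx": 0,"wy": 0,"wz": 0,"claw": 4},{"dx": -0.55,"dy": -0.92,"dz": 0,"wx": 0,"wy": 0,"wz": 0,"claw": 4}])

```text
clock: 7.2
tool_pos: [0.5091, -0.0597, 0.2569]
eef_rot: [0.515, 0.857, -0.0, -0.0]
contact_force: [0.9, -0.1, -0.8]
opening: 0.161
finger_force: 25.0
```

Call:
step_arm(motion=[{"dx": -0.12,"dy": -0.2,"dz": 0,"wx": 0,"wy": 0,"wz": 0.02,"claw": 4},{"dx": -0.24,"dy": -0.4,"dz": 0,"wx": 0,"wy": 0,"wz": 0.05,"claw": 4},{"dx": -0.36,"dy": -0.6,"dz": 0.0,"wx": 0,"wy": 0,"wz": 0.09,"claw": 4},{"dx": -0.45,"dy": -0.75,"dz": 0.1,"wx": 0,"wy": 0,"wz": 0.13,"claw": 4},{"dx": -0.5,"dy": -0.85,"dz": 0.2,"wx": 0,"wy": 0,"wz": 0.17,"claw": 4},{"dx": -0.55,"dy": -0.91,"dz": 0.3,"wx": 0,"wy": 0,"wz": 0.2,"claw": 4},{"dx": -0.55,"dy": -0.91,"dz": 0.35,"wx": 0,"wy": 0,"wz": 0.207,"claw": 4},{"dx": -0.55,"dy": -0.91,"dz": 0.35,"wx": 0,"wy": 0,"wz": 0.207,"claw": 4}])

```text
clock: 8.0
tool_pos: [0.4662, -0.1311, 0.2287]
eef_rot: [0.762, 0.648, -0.0, -0.0]
contact_force: [0.2, 0.4, -0.5]
opening: 0.156
finger_force: 25.0
```

```bash
python3 - <<'E'
from h import *
np.set_printoptions(precision=4,suppress=True)
a,_=snap('scene','s4');b,_=snap('top','t4'); s=get_state(); print(s['tool_pos'],R.from_quat(s['eef_rot']).as_matrix()[:,1],s['opening'],s['q'])
f=lambda a,x,y:cv2.resize(a[y:y+150,x:x+100,::-1],(400,600),interpolation=cv2.INTER_CUBIC)
cv2.imwrite('pics/c4.png',np.hstack([f(a,220,190),f(b,330,150)]))
for n in('scene','top'):
    z=np.load(n.replace('scene','s').replace('top','t')+'4.npz'); u,v,P=cloud(n,z['d']); c=z['p'][v,u].astype(int)
    g=(c[:,1]>c[:,0]*1.2)&(c[:,1]>c[:,2]*1.2)&(abs(P[:,0]-.467)<.07)&(abs(P[:,1]+.132)<.1)&(P[:,2]>.1)&(P[:,2]<.3)
    W=P[g]; print(n,len(W)); 
    if len(W)>20: print(W.min(0),W.max(0),cv2.minAreaRect(W[:,:2].astype(np.float32)))
E
```

```text
[ 0.4669 -0.1309  0.2292] [ 0.9872 -0.1596  0.0002] 0.15460726033047179 [ 0.0999  0.5268  0.1212  1.999  -0.1053  0.6214  0.1302]
scene 545
[ 0.4519 -0.185   0.1371] [ 0.4872 -0.0758  0.264 ] ((0.46744221448898315, -0.1287432461977005), (0.11024650186300278, 0.02770509384572506), 79.51726531982422)
top 118
[ 0.4665 -0.1036  0.156 ] [ 0.4802 -0.0747  0.2645] ((0.4732164740562439, -0.08901180326938629), (0.028101105242967606, 0.012042873539030552), 83.54166412353516)
```

View pics/c4.png

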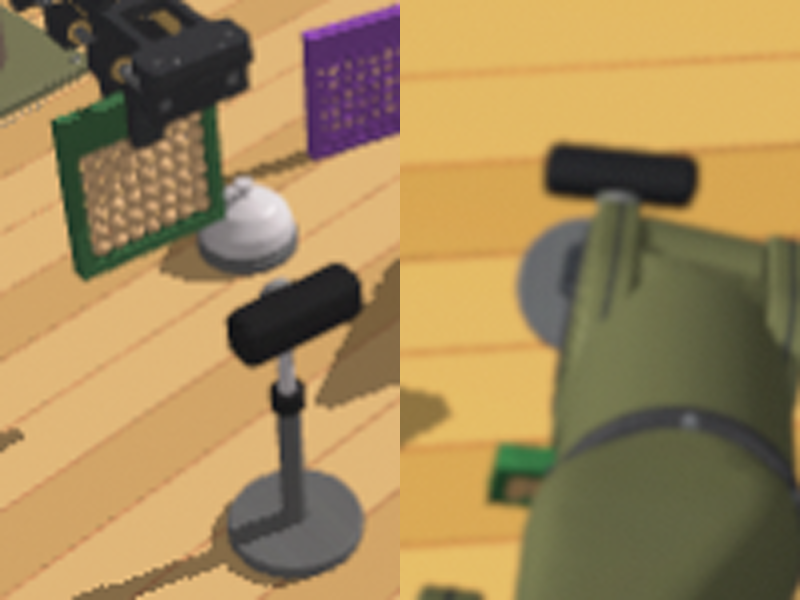

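```bash
python3 - <<'E'
from h import *
np.set_printoptions(precision=4,suppress=True)
n=np.array([.987,-.16,0]); p0=np.array([.4669,-.1309,0])+.007*n
for uv in [(62,122),(87,275),(222,215)]:
    o,r=ray('scene',np.array(uv)/4+[220,190]); P=o+r*((p0-o)@n)/(r@n); print(P, (P-p0)@np.array([.16,.987,0]))
# webcam body outline in scene: extents on vertical section plane through body centre
p=np.load('s4.npz')['p'].astype(int); col=p[255:285,293]; print(col.sum(1))
z=np.load('scene0.npz'); u,v,P=cloud('scene',z['d']); k=(u>262)&(u<322)&(v>245)&(v<290)&(z['p'][v,u].astype(int).sum(1)<150)&(P[:,2]>.17)&(P[:,0]<.7)
print('scene body z pct',np.percentile(P[k][:,2],[1,5,50,95,99]))
# cylinder fit: axis dir known, radius 16
from scipy.optimize import least_squares
a=np.array([.158,.987,0]);
for nm,f in(('scene','scene0'),('top','top0')):
    z=np.load(f+'.npz'); u,v,P=cloud(nm,z['d']); b=dict(scene=(268,318,248,284),top=(360,410,180,207))[nm]
    k=(u>b[0])&(u<b[1])&(v>b[2])&(v<b[3])&(z['p'][v,u].astype(int).sum(1)<130)&(P[:,2]>.18); Q=P[k]
    s=Q@np.array([.987,-.158,0]); h=Q[:,2]
    r=least_squares(lambda t:np.hypot(s-t[0],h-t[1])-.016,[s.mean(),.2],loss='soft_l1',f_scale=.002); print(nm,r.x,r.cost,len(Q), 'along',np.percentile(Q@a,[2,98]))
print('foot s',np.array([.6267,-.1563])@[.987,-.158])
E
```

```text
[ 0.466  -0.18    0.2606] -0.048552854333012714
[ 0.4663 -0.1782  0.1385] -0.04673687620612892
[ 0.4831 -0.075   0.1374] 0.05779307585126215
[531 530 531 530 456 251 104 112 115 112 114 110 114 114 101  88  83  80
  88  80  80 137 312 418 422 414 447 483 464 410]
scene body z pct [0.188  0.1901 0.2073 0.2123 0.2133]
scene [0.6558 0.1961] 0.0008413738470316337 459 along [-0.0952 -0.0199]
top [0.6533 0.1981] 0.0008298747316936901 368 along [-0.0917 -0.0176]
foot s 0.6432483000000001
```

The rack hangs upright and faces the lens. Measured against the view point it needs about 2 mm of trim on each axis, and then I let it settle.

Call:
step_arm(motion=[{"dx": -0.025,"dy": 0.02,"dz": 0.025,"wx": 0,"wy": 0,"wz": 0,"claw": 4},{"dx": -0.025,"dy": 0.02,"dz": 0.025,"wx": 0,"wy": 0,"wz": 0,"claw": 4},{"dx": -0.025,"dy": 0.02,"dz": 0.025,"wx": 0,"wy": 0,"wz": 0,"claw": 4},{"dx": -0.025,"dy": 0.02,"dz": 0.025,"wx": 0,"wy": 0,"wz": 0,"claw": 4},{"dx": -0.025,"dy": 0.02,"dz": 0.025,"wx": 0,"wy": 0,"wz": 0,"claw": 4},{"dx": -0.025,"dy": 0.02,"dz": 0.025,"wx": 0,"wy": 0,"wz": 0,"claw": 4},{"dx": -0.025,"dy": 0.02,"dz": 0.025,"wx": 0,"wy": 0,"wz": 0,"claw": 4},{"dx": -0.025,"dy": 0.02,"dz": 0.025,"wx": 0,"wy": 0,"wz": 0,"claw": 4}])

```text
clock: 8.9
tool_pos: [0.4679, -0.1335, 0.2271]
eef_rot: [0.762, 0.648, 0.0, -0.0]
contact_force: [-0.4, -0.4, -1.0]
opening: 0.153
finger_force: 25.0
```

Call:
step_arm(motion=[{"dx": 0,"dy": 0,"dz": 0,"wx": 0,"wy": 0,"wz": 0,"claw": 4},{"dx": 0,"dy": 0,"dz": 0,"wx": 0,"wy": 0,"wz": 0,"claw": 4},{"dx": 0,"dy": 0,"dz": 0,"wx": 0,"wy": 0,"wz": 0,"claw": 4},{"dx": 0,"dy": 0,"dz": 0,"wx": 0,"wy": 0,"wz": 0,"claw": 4},{"dx": 0,"dy": 0,"dz": 0,"wx": 0,"wy": 0,"wz": 0,"claw": 4},{"dx": 0,"dy": 0,"dz": 0,"wx": 0,"wy": 0,"wz": 0,"claw": 4},{"dx": 0,"dy": 0,"dz": 0,"wx": 0,"wy": 0,"wz": 0,"claw": 4},{"dx": 0,"dy": 0,"dz": 0,"wx": 0,"wy": 0,"wz": 0,"claw": 4}])

```text
clock: 9.7
tool_pos: [0.4679, -0.1335, 0.2271]
eef_rot: [0.762, 0.648, 0.0, -0.0]
contact_force: [0.8, 0.1, -0.7]
opening: 0.156
finger_force: 25.0
```

```bash
python3 - <<'E'
from h import *
s=get_state(); print(s['tool_pos'],abs(s['qd']).max(),s['opening'],s['finger_force'],s['clock'])
if abs(s['qd']).max()<.02 and .1<s['opening']<.2: print(workorder.finish_job())
E
```

```text
[ 0.46789742 -0.13349247  0.22707423] 0.0015768828843483738 0.15638475586849207 24.99968675983837 9.7
the job is handed in; nothing more can be done
None
```

I handed the job in at 9.7 s with the tall rack held still and upright, one broad face to the lens and its middle at the view point to within a few millimetres by my measurements; the short rack was still standing in its groove after the lift, and I took no picture after the final 2 mm trim.

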